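Slide a brick piece home in the saw guide

ROBOT

A 7-joint arm with a two-finger parallel gripper is mounted at the origin on the work surface; the furniture and walls round the work are solid. World frame = base frame: x ahead of the robot, y to its left, z up, the work surface at z = 0. Lengths are in m, angles in rad, forces in N, time in s.
With the tool pointing down it reaches from about 0.35 to 0.9 m from the base axis. Payload 19.9 kg.
Tool frame: the origin (TCP) lies midway between the tips of the shut fingers; the grasp point (between the pads) lies 19 mm behind it; z points along the fingers, y is the direction in which the jaws open and shut (so a half turn about z gives the same grasp; the last joint's range is limited). The gripper opens to 94 mm and grips with 3 to 60 N. Pads are 16 mm wide; open, the fingers measure 119 mm over their backs; the gripper's body (75 mm by 177 mm) begins 78 mm behind the grasp point.
Start: joints at [-1.143, 0.417, -0.01, 1.614, 0.005, 1.111, -0.053], TCP at [0.282, 0.558, 0.205] pointing down, gripper open.
Joint ranges: [-2.81, 2.81], [-0.39, 2.02], [-1.27, 1.25], [0.06, 2.57], [-1.19, 4.33], [0.19, 2], [-2.82, 2.82]. Speed limits (rad/s): [1.89, 1.89, 2.39, 2.39, 3.01, 3.01, 3.01].

INTERFACE

Orientations are given as [roll, pitch, yaw] about the fixed x, y, z axes, in that order (R = Rz(yaw) Ry(pitch) Rx(roll)).
In Python, from plant import manip gives the robot as it stands. The module is installed in compiled form; this text tells all that it offers.
- The arm moves only by the tool arm_command, never from a script. Its argument "deltas" is a list of rows, each a list of 3 entries, a list of its own where there are three numbers: the finger opening in cm, from 0 to 9.4, then the shift along the world's x, y, z in cm, then the turn, a rotation vector about the world's x, y, z in rad. In form: [[jaw, [x, y, z], [wx, wy, wz]], ...]. A call has 1 to 5 rows; each row shifts and turns the commanded pose from where the row before left it; what a row does not reach is not made up. A row lasts 1/10 s, in which the tool goes at most 50 mm and 8.59 degrees, less where a joint would pass 70% of its speed; a pose out of reach is approached as far as the arm can. A call with a gripper value outside its range is refused whole. The fingers move at their own pace and stop on an object; "squeeze" is the grip in N (left out, the last holds). Time passes only in rows, so rows that do not move let the fingers close. It gives the time, the measured TCP pose, the force and the opening at its end, in the units of the state.
- manip.observe(): the state, without advancing time (a new reading comes with each control period).
- manip.read_camera(name): name is "side" or "top" or "wrist"; returns the picture (400x640x3 uint8, blue, green, red); there is no depth.
- manip.get_calibration(name): a dict with "vertical_fov" (degrees; the focal length in pixels is half the picture's height over the tangent of half this angle, whatever the lens; pixels are square), "cx", "cy" (the principal point, pixels), "k1" (the pictures are not rectified: a ray, as slopes to the right and down, at radius r is drawn at 1 + k1 r^2 times it, then the intrinsics apply), "rvec" (rotation vector, rad) and "tvec" (3), from world to camera coordinates, as OpenCV has them. Camera axes: x right, y down, z forward; pixel columns grow to the right and rows downward; lengths in m; the calibration is good to about 2 mm. A picture is of the moment at which its call begins: read the wrist's pose just before it. get_calibration takes no time and is no camera call; for the wrist camera it gives the pose at the moment of the call.
- manip.hand_in(): hands the job in, once; it reports no verdict.
Trained networks look in the newest picture that a camera, given by its name, has taken for a name from the list of things; names that differ only in an ending like _2 or _b are one class to them, and where a whole thing is asked for, a point or a joint stands for the part that bears it (a point fixed in the world has none). Each returns a list of dicts, best first, with "conf" (0 to 1); they miss things now and then, are a little off and sometimes report something else, mostly with a low value. They report only what shows in the picture. A call takes as long as a camera call. They do not tell look-alikes from the thing itself.
- manip.find_in(target, camera): "box" ([left, top, right, bottom] in pixels, round what is visible of it).
The state is a dict: "time_s": time; "joint_positions": joint angles; "dq": joint speeds; "effort": joint torques, N m; "tool_pos": TCP position; "orientation": TCP orientation; "contact_force": force on the tool from outside, world axes, zero at the start; "wrist_torque": the same for the moment, N m; "opening": opening from 0.0 (shut) to 1.0 (fully open).
Only numpy, scipy, OpenCV 4.12 (cv2) and the standard library are available. Lean on these libraries where they do the work, as an engineer would, in place of code of your own. Each camera call takes 0.05 s, during which the arm holds its last target.

TASK

Load the cut piece of brick into the plywood saw guide for trimming: bring it in line with the mouth, slide it lengthwise between the flared rails and under the bridge boards until its end sits square and flush against the end stop, then let go and back away. Leave the folded rule, tin, tub, cup and brush where they are.

Things in the scene. Friction and masses are not known exactly. Their poses are not given: they have to be found in the camera images.
- saw_guide: Plywood saw guide, screwed down: a straight lane on the flat bench top (dusty sheet), open at one end (the mouth), closed by an end stop, roofed by two bridge boards. Origin: middle of the mouth, on the bench. +y points into the lane, x across it, z up. Lane clear width 66 mm, y = 0 to 90 mm. Cheeks 18 mm thick; outside width over its 12 mm high feet 178 mm.
- bridge (a point): Middle of the front bridge board's underside, 18 mm inside the mouth and 74 mm above the bench. The boards' tops are 88 mm above the bench; they cover the lane from the mouth inward for 36 mm and again from 52 mm to the end, with a saw slot between.
- rails (a point): Point on the bench on the lane's middle line, 50 mm in front of the mouth (guide y = -50 mm), between the outer ends of two low rails. The rails are 30 mm high and flare from 66 mm apart at the mouth to about 110 mm apart here; beyond y = -55 mm the bench is clear.
- end_stop (a point): Middle of the foot of the end stop's face, on the bench, 90 mm inside the mouth. The stop is rigid.
- brick: Red piece of brick lying on the bench, 107 mm long, 52 mm wide, 64 mm high (rough faces, up to 2 mm more), 0.4 to 0.75 kg, roughly ahead of the mouth, turned up to 32 degrees from the lane. Origin: centre of the end face nearest the saw guide. z axis: level, along its length, away from the saw guide; x axis: level, across its width; y axis: up.
- brick_center (a point): Centre of the brick piece, 32 mm above the bench. When home it lies near the lane's middle line, 36.5 mm inside the mouth, and the brick's last 17 mm stand out of the mouth.
- folding_rule: Bystander: folded wooden rule, 204 x 22 x 16 mm, lying on the robot's side of the saw guide and the brick, along the saw guide's y. Origin: middle of its underside.
- tin: Bystander: galvanised tin, 72 mm across, 80 mm high, to the right at the back. Origin: centre of its underside.
- tub: Bystander: white tub, 107 mm across, 74 mm high, to the left at the back. Origin: centre of its underside.
- cup: Bystander: grey-blue enamel cup with a dark handle, 70 mm across, 78 mm high, to the right in front. Origin: centre of its underside.
- brush: Bystander: paste brush, 198 x 36 x 15 mm, to the left. Origin: middle of its underside.
Not all that is in view belongs to the job. Leave any turquoise look-alike of the brick alone. There is more than one size of the saw_guide; the one meant has the size given above.

How it is judged:
By the outcome, as a careful person would: the job done as asked, in the order asked, and still so for the second after the job is handed in, with the robot touching nothing.
It also fails if it takes over 48 s, if anything falls off the work surface, if the arm or the gripper's body presses on something with over 40 N, if the wrist force passes 120 N, or if a joint passes its speed limit or range.

## Working session

There is one attempt and no reset: what is moved stays moved. The work goes in short steps, Python scripts to look and compute and a tool call to move; the robot and the scene stay as the last step left them, time stands still between calls to the robot, and variables do not carry over. Pictures are saved under pics/ and viewed, and the job is handed in when it is done.

Besides the shell and the picture viewer there is one more tool, called after "Request:" by a JSON object that holds its "method" and its "body". arm_command: Moves the arm, as the interface text tells. Its arguments: {"type":"object","properties":{"deltas":{"type":"array"},"squeeze":{"type":"number"}},"required":["deltas"]}

```bash
mkdir -p pics; cat > h.py <<'E'
import numpy as np, cv2
from plant import manip
def cal(n):
    c=manip.get_calibration(n); f=200/np.tan(np.radians(c["vertical_fov"])/2)
    return dict(f=f,cx=c["cx"],cy=c["cy"],k1=c["k1"],R=cv2.Rodrigues(np.array(c["rvec"],float))[0],t=np.array(c["tvec"],float).reshape(3))
def proj(c,P):
    P=np.atleast_2d(P).astype(float); q=P@c["R"].T+c["t"]; s=q[:,:2]/q[:,2:]
    s=s*(1+c["k1"]*(s**2).sum(1,keepdims=True)); return s*c["f"]+[c["cx"],c["cy"]]
def back(c,uv,z):
    uv=np.atleast_2d(uv).astype(float); d=(uv-[c["cx"],c["cy"]])/c["f"]
    s=d.copy()
    for _ in range(30): s=d/(1+c["k1"]*(s**2).sum(1,keepdims=True))
    r=np.c_[s,np.ones(len(s))]@c["R"]; o=-c["R"].T@c["t"]
    return o+r*((z-o[2])/r[:,2])[:,None]
E
python3 - <<'E'
from h import *
for n in ("top","side"):
    im=manip.read_camera(n); cv2.imwrite(f"pics/{n}0.png",im); np.save(n+"_cal.npy",cal(n),allow_pickle=True)
    c=cal(n); print(n,c["f"],-c["R"].T@c["t"],c["R"][2])
    for t in ("brick","saw_guide","folding_rule","tin","tub","cup","brush"):
        print(t,[(np.round(d["box"]).tolist(),round(d["conf"],2)) for d in manip.find_in(t,n)][:4])
print(manip.observe())
E
```

```text
top 480.4821036098697 [ 0.42625049 -0.00155999  1.47758447] [ 0.04525296  0.00969868 -0.99892848]
brick [([322.0, 168.0, 360.0, 190.0], 0.71), ([328.0, 224.0, 365.0, 243.0], 0.58), ([177.0, 119.0, 214.0, 152.0], 0.2)]
saw_guide [([388.0, 189.0, 431.0, 234.0], 0.89), ([254.0, 140.0, 316.0, 199.0], 0.66)]
folding_rule [([249.0, 212.0, 314.0, 233.0], 0.94)]
tin [([442.0, 131.0, 468.0, 159.0], 0.69), ([253.0, 139.0, 315.0, 200.0], 0.48), ([246.0, 211.0, 314.0, 233.0], 0.15)]
tub [([175.0, 114.0, 214.0, 152.0], 0.79)]
cup [([460.0, 237.0, 486.0, 265.0], 0.73)]
brush [([162.0, 189.0, 221.0, 228.0], 0.73)]
side 494.18295129764954 [ 0.49982375 -1.14164989  1.03892905] [-0.00448757  0.76492117 -0.64410827]
brick [([314.0, 194.0, 338.0, 234.0], 0.86), ([263.0, 203.0, 286.0, 238.0], 0.65)]
saw_guide [([308.0, 156.0, 365.0, 207.0], 0.84), ([265.0, 248.0, 318.0, 294.0], 0.84)]
folding_rule [([275.0, 163.0, 303.0, 199.0], 0.81)]
tin [([357.0, 291.0, 389.0, 330.0], 0.6), ([303.0, 140.0, 315.0, 151.0], 0.17)]
tub [([347.0, 118.0, 377.0, 150.0], 0.59)]
cup [([220.0, 298.0, 253.0, 342.0], 0.9)]
brush [([291.0, 126.0, 318.0, 153.0], 0.54)]
{'time_s': 0.8, 'joint_positions': array([-1.14353956,  0.41738221, -0.01029794,  1.61360274,  0.00470264,
        1.11070332, -0.05297572]), 'dq': array([ 0.00036657, -0.00085061,  0.0030502 ,  0.00188679, -0.00181739,
        0.00033512, -0.00161589]), 'effort': array([ 4.54967849e-04, -8.50963569e+01,  6.38019573e-01, -4.26290345e+01,
       -4.88503289e-02,  1.32904644e-02,  7.16004502e-05]), 'tool_pos': array([0.28235114, 0.55756187, 0.20543506]), 'orientation': array([-3.14152317e+00,  4.28003952e-05,  2.67286255e+00]), 'contact_force': array([-0.26729172, -0.12015571, -0.60362818]), 'wrist_torque': array([ 0.00456547, -0.02002823, -0.00133159]), 'opening': 1.0018427005521398}
```

```bash
python3 - <<'E'
import cv2
a=cv2.imread("pics/top0.png"); cv2.imwrite("pics/top0c.png",cv2.resize(a[90:290,150:500],None,fx=2.28,fy=2.28,interpolation=3)[:,:800])
a=cv2.imread("pics/side0.png"); cv2.imwrite("pics/side0c.png",cv2.resize(a[110:350,190:430],None,fx=2.5,fy=2.5,interpolation=3))
E
```

```text
(no output)
```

View pics/top0c.png

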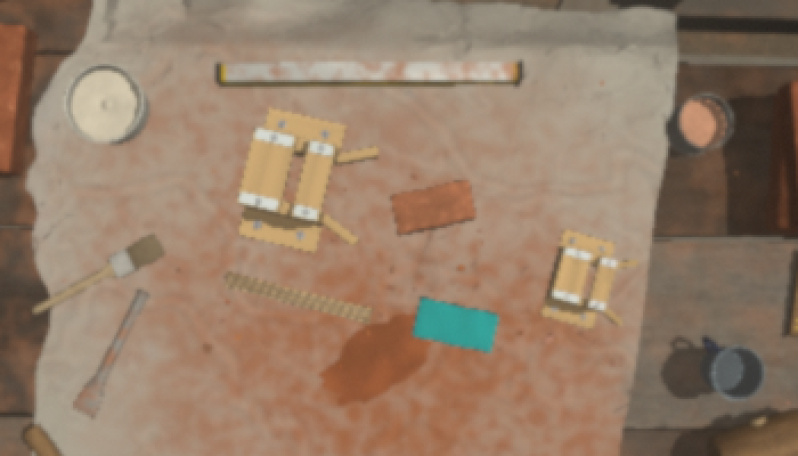

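View pics/side0c.png

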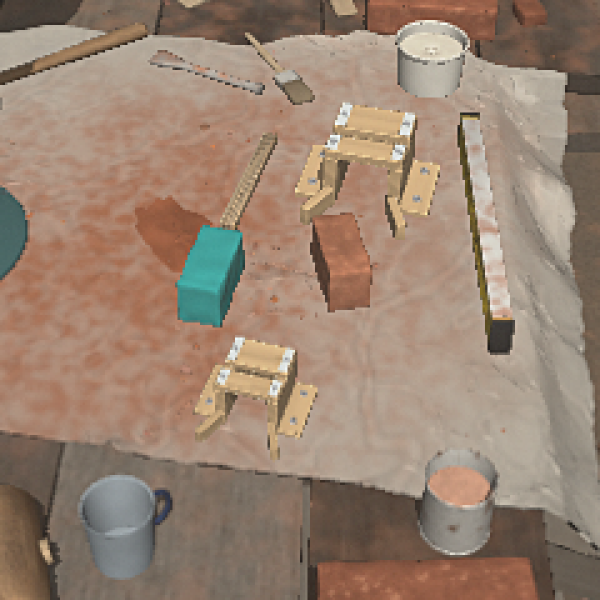

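View pics/top0.png

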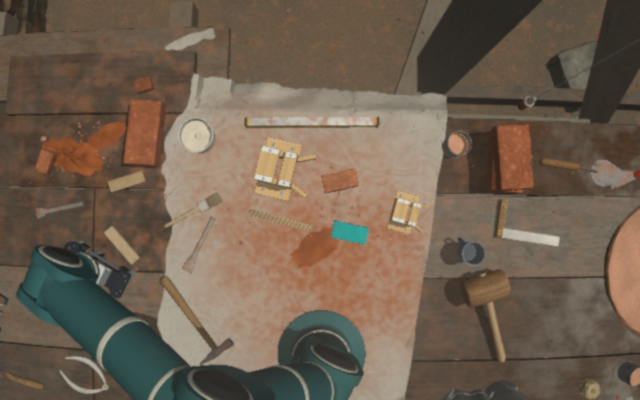

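The red brick is at top px (341,180). Possible confusions are the turquoise look-alike at (347,233) and stray bricks at (145,130) and (512,157). The larger guide is at (284,169), mouth to the right, and the smaller guide is at (407,212). Next I zoom in on the red brick and the large guide.

```bash
python3 - <<'E'
import cv2
def crop(n,x0,y0,x1,y1,s,out):
    a=cv2.resize(cv2.imread(n)[y0:y1,x0:x1],None,fx=s,fy=s,interpolation=2)
    for x in range(x0-x0%10+10,x1,10): cv2.putText(a,str(x),((x-x0)*s,8),0,.3,(255,255,255),1); cv2.line(a,((x-x0)*s,10),((x-x0)*s,16),(255,255,255),1)
    for y in range(y0-y0%10+10,y1,10): cv2.putText(a,str(y),(0,(y-y0)*s+3),0,.3,(255,255,255),1)
    cv2.imwrite(out,a)
crop("pics/top0.png",248,132,368,206,6,"pics/t1.png")
crop("pics/side0.png",304,146,374,242,6,"pics/s1.png")
E
```

```text
(no output)
```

View pics/t1.png

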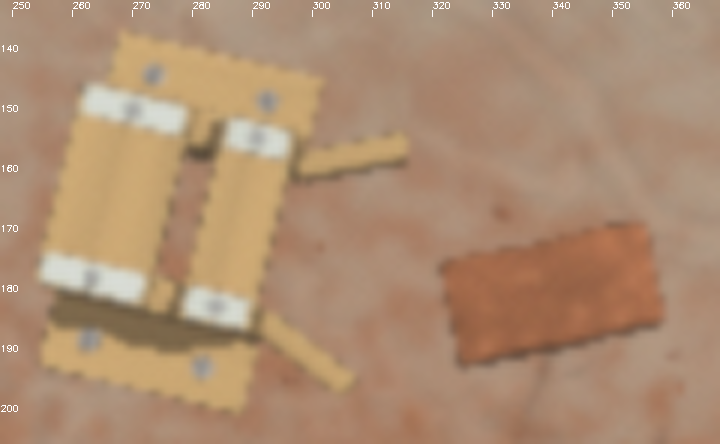

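View pics/s1.png

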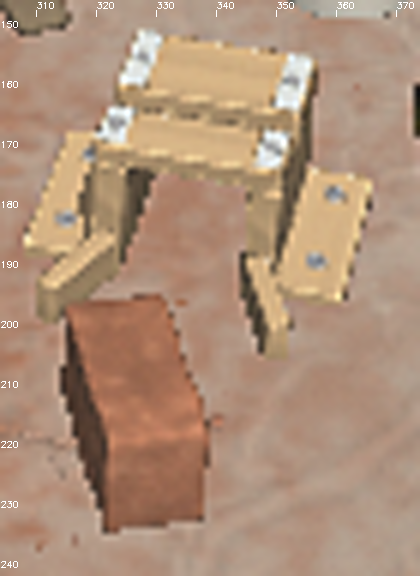

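```bash
cat > fit1.py <<'E'
from h import *
from scipy.optimize import least_squares
T=np.load("top_cal.npy",allow_pickle=True).item(); S=np.load("side_cal.npy",allow_pickle=True).item()
tp=lambda L: np.array(L,float)/6+[248,132]-.0
sp=lambda L: np.array(L,float)/6+[304,146]
print("foot front",back(T,tp([[322,77],[241,412]]),.012)[:,:2]); print("board front",back(T,tp([[294,130],[251,330]]),.088)[:,:2])
print("rear board",back(T,tp([[86,84],[40,280]]),.088)[:,:2])
print("side board front",back(S,sp([[97,145],[280,165]]),.088)[:,:2])
print("brick top",back(T,tp([[441,262],[647,222],[664,323],[459,366]]),.065)[:,:2])
print("brick side top",back(S,sp([[66,305],[163,295],[208,413],[107,433]]),.065)[:,:2])
print("brick side bot",back(S,sp([[106,532],[203,520]]),.0)[:,:2])
E
python3 fit1.py
```

```text
foot front [[0.63834195 0.06949468]
 [0.46608337 0.1075352 ]]
board front [[0.60123557 0.07890144]
 [0.50373372 0.09781515]]
rear board [[0.62238603 0.18075428]
 [0.52638879 0.2008636 ]]
side board front [[0.50855484 0.09733484]
 [0.60446757 0.08467299]]
brick top [[ 0.53998435  0.00667891]
 [ 0.5613773  -0.09430559]
 [ 0.51175471 -0.1032869 ]
 [ 0.48898379 -0.00299253]]
brick side top [[ 0.49486902 -0.00585123]
 [ 0.54386855  0.00409953]
 [ 0.56535531 -0.08320066]
 [ 0.51655838 -0.09942805]]
brick side bot [[ 0.51794435 -0.10145751]
 [ 0.56604657 -0.09109791]]
```

The close crops confirm the choice: the rough red brick spans top px 321–358 × 169–193, and the 178 mm-wide guide's mouth is at about (297,170). The brick centre is at about (0.527, -0.047), with its long axis 12° off world y one way. The mouth is at about (0.554, 0.089), with the lane 12° off the other way. I'll move over the brick now.

Request:
{"method": "arm_command", "body": {"deltas": [[9.4,[1.2,-3.0,0],[0,0,-0.044]],[9.4,[1.2,-3.0,0],[0,0,-0.044]],[9.4,[1.2,-3.0,0],[0,0,-0.044]],[9.4,[1.2,-3.0,0],[0,0,-0.044]],[9.4,[1.2,-3.0,0],[0,0,-0.044]]], "squeeze": 40}}

```text
time_s: 1.3
tool_pos: [0.3427, 0.4063, 0.2055]
orientation: [3.141, -0.0, 2.451]
contact_force: [0.4, -0.0, 0.5]
opening: 0.998
```

Request:
{"method": "arm_command", "body": {"deltas": [[9.4,[1.2,-3.0,0],[0,0,-0.044]],[9.4,[1.2,-3.0,0],[0,0,-0.044]],[9.4,[1.2,-3.0,0],[0,0,-0.044]],[9.4,[1.2,-3.0,0],[0,0,-0.044]],[9.4,[1.2,-3.0,0],[0,0,-0.044]]]}}

```text
time_s: 1.8
tool_pos: [0.4027, 0.2563, 0.2056]
orientation: [3.141, -0.0, 2.231]
contact_force: [0.5, 0.7, 0.2]
opening: 1.0
```

Request:
{"method": "arm_command", "body": {"deltas": [[9.4,[1.2,-3.0,0],[0,0,-0.044]],[9.4,[1.2,-3.0,0],[0,0,-0.044]],[9.4,[1.2,-3.0,0],[0,0,-0.044]],[9.4,[1.2,-3.0,0],[0,0,-0.044]],[9.4,[0,0,0],[0,0,0]]]}}

```text
time_s: 2.3
tool_pos: [0.4516, 0.134, 0.2057]
orientation: [3.141, 0.001, 2.05]
contact_force: [-0.0, 1.0, -0.2]
opening: 1.002
```

```bash
python3 - <<'E'
from h import *
c=cal("wrist"); im=manip.read_camera("wrist"); cv2.imwrite("pics/w0.png",im); np.save("w0_cal.npy",c,allow_pickle=True)
o=manip.observe(); print(o["time_s"],o["tool_pos"],o["orientation"],o["joint_positions"])
print(-c["R"].T@c["t"],c["R"][2],c["f"])
E
```

```text
2.35 [0.4508875  0.13612841 0.20560146] [3.14131510e+00 2.15369766e-04 2.05364387e+00] [-0.66002711  0.14072264  0.33021733  1.99278382 -0.05332998  1.01592738
  0.17810385]
[0.41696639 0.20093312 0.38353115] [ 0.12041524 -0.23194793 -0.96524625] 312.67026548412895
```

View pics/w0.png

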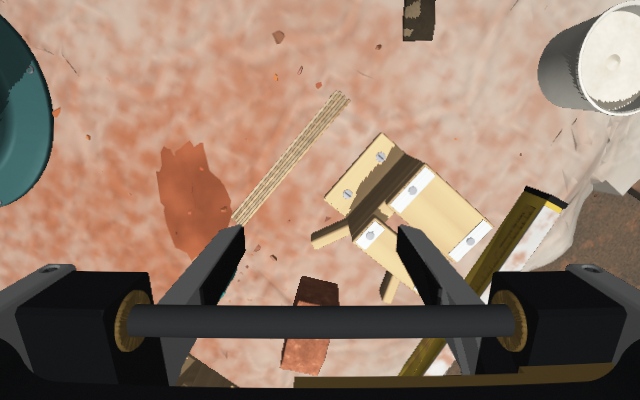

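The wrist camera sits on the +y side of the hand and looks ahead over the fingers. The large guide is at (410,210) and the brick is at (310,330), partly hidden. From behind the brick I'll see both clearly.

Request:
{"method": "arm_command", "body": {"deltas": [[9.4,[1.0,-3.0,0],[0,0,-0.03]],[9.4,[1.0,-3.0,0],[0,0,-0.03]],[9.4,[1.0,-3.0,0],[0,0,-0.03]],[9.4,[1.0,-3.0,0],[0,0,-0.03]],[9.4,[1.0,-3.0,0],[0,0,-0.03]]]}}

```text
time_s: 2.85
tool_pos: [0.5007, -0.0124, 0.2055]
orientation: [3.141, -0.0, 1.908]
contact_force: [1.2, -0.0, -0.4]
opening: 1.002
```

Request:
{"method": "arm_command", "body": {"deltas": [[9.4,[1.0,-3.0,0],[0,0,-0.03]],[9.4,[1.0,-3.0,0],[0,0,-0.03]],[9.4,[1.0,-3.0,0],[0,0,-0.03]],[9.4,[1.0,-3.0,0],[0,0,-0.03]],[9.4,[0,0,0],[0,0,0]]]}}

```text
time_s: 3.35
tool_pos: [0.5409, -0.1352, 0.2053]
orientation: [-3.141, 0.001, 1.783]
contact_force: [-0.6, 0.3, -0.5]
opening: 0.997
```

```bash
python3 - <<'E'
from h import *
c=cal("wrist"); im=manip.read_camera("wrist"); cv2.imwrite("pics/w1.png",im); np.save("w1_cal.npy",c,allow_pickle=True)
o=manip.observe(); print(o["time_s"],o["tool_pos"],o["orientation"],o["joint_positions"])
print(-c["R"].T@c["t"],c["R"][2],c["f"])
E
```

```text
3.4 [ 0.54063058 -0.13308783  0.2051305 ] [-3.14098761e+00  3.94954978e-04  1.78561612e+00] [-0.252344    0.32814579  0.54040813  1.80115271 -0.19003102  1.06449552
  0.57208155]
[ 0.5254393  -0.06120935  0.38311411] [ 0.05432223 -0.25636527 -0.9650523 ] 312.67026548412895
```

View pics/w1.png

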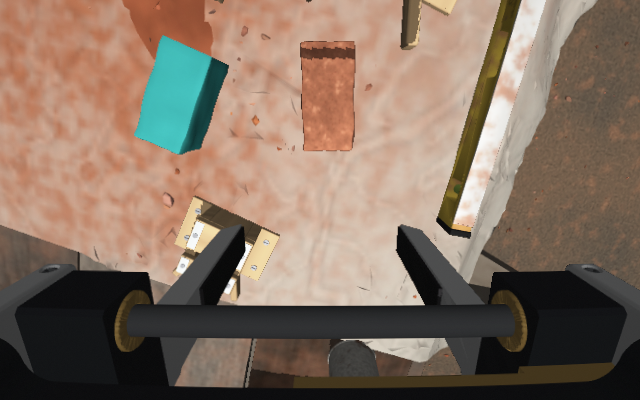

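```bash
cat > ov.py <<'E'
from h import *
def brick(cx,cy,th,h=.065,L=.107,W=.052): # th: heading of front dir, deg from world x
    f=np.array([np.cos(th),np.sin(th)]); s=np.array([f[1],-f[0]])
    P=[[cx,cy]+a*L/2*f+b*W/2*s for a,b in((1,-1),(1,1),(-1,1),(-1,-1))]
    return np.array([[*p,z] for z in (h,0) for p in P])
def guide(gx,gy,th):
    f=np.array([np.cos(th),np.sin(th)]); s=np.array([f[1],-f[0]])
    Q=[(-.051,0,.088),(.051,0,.088),(.051,.036,.088),(-.051,.036,.088),(-.051,.052,.088),(.051,.052,.088),(-.089,0,.012),(.089,0,.012)]
    return np.array([[*(np.array([gx,gy])+a*s+b*f),z] for a,b,z in Q])
E
python3 - <<'E'
from ov import *
c=np.load("w1_cal.npy",allow_pickle=True).item()
print(c["R"],c["k1"])
P=proj(c,brick(.5275,-.047,np.radians(102.4))); print(P.round(0))
print(back(c,[[302,60],[355,58],[353,150],[303,150]],.065)[:,:2])
print(back(c,[[301,42],[355,41],[353,150],[303,150]],.065)[:,:2])
im=cv2.imread("pics/w1.png"); cv2.imwrite("pics/w1c.png",cv2.resize(im[0:170,280:480],None,fx=4,fy=3.5))
E
```

```text
[[ 9.77547666e-01  2.10712265e-01 -9.49932324e-04]
 [ 2.03591886e-01 -9.43333021e-01  2.62055634e-01]
 [ 5.43222336e-02 -2.56365272e-01 -9.65052300e-01]] -0.043092918872577844
[[298.  38.]
 [354.  38.]
 [351. 152.]
 [300. 152.]
 [302.  51.]
 [348.  51.]
 [346. 145.]
 [304. 145.]]
[[ 0.49812577 -0.01871103]
 [ 0.54693703 -0.00631922]
 [ 0.56559532 -0.09165906]
 [ 0.51598172 -0.10237535]]
[[ 0.49404978 -0.00328304]
 [ 0.54341307  0.00829539]
 [ 0.56559532 -0.09165906]
 [ 0.51598172 -0.10237535]]
```

View pics/w1c.png

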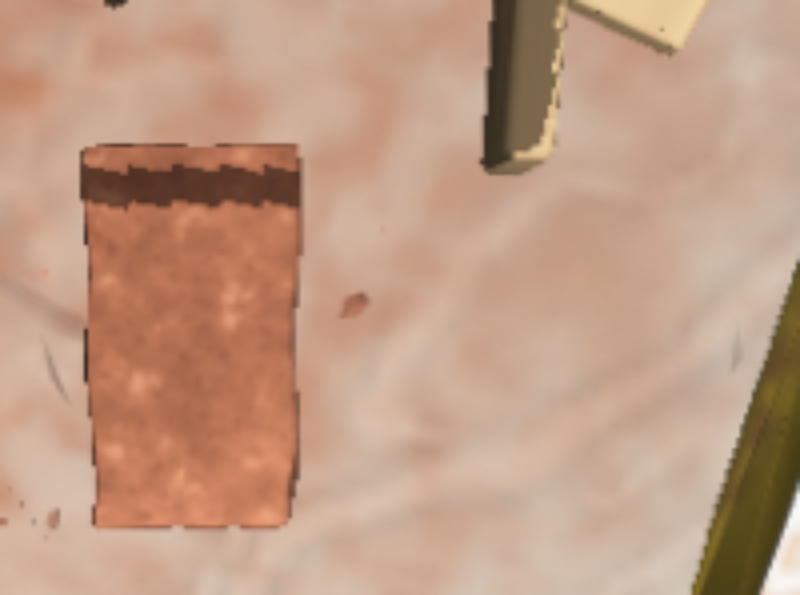

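```bash
python3 - <<'E'
import cv2
im=cv2.imread("pics/w0.png"); cv2.imwrite("pics/w0c.png",cv2.resize(im[120:310,300:500],None,fx=4,fy=3.15*4/3.15 if 0 else 3.15))
E
```

```text
(no output)
```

View pics/w0c.png

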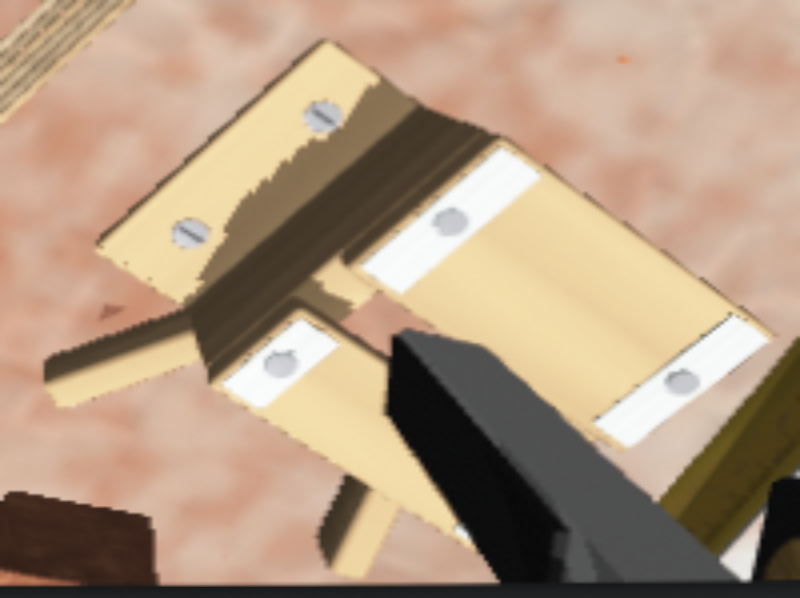

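```bash
python3 - <<'E'
from ov import *
from scipy.optimize import least_squares
T=np.load("top_cal.npy",allow_pickle=True).item(); S=np.load("side_cal.npy",allow_pickle=True).item(); W=np.load("w0_cal.npy",allow_pickle=True).item()
w=lambda L: np.array(L,float)/[4,3.15]+[300,120]-.5+.125
t=lambda L: np.array(L,float)/6+[248,132]
s=lambda L: np.array(L,float)/6+[304,146]
# (a,b,z) a across (+ = right looking in = robot-far?), b into the lane; E=rear end unknown
obs=[(W,w([[213,382],[302,308],[350,262],[500,140],[772,335],[98,245]]),["fl","fil","ril","rl","rr","ffl"]),
(T,t([[294,130],[251,330],[86,84],[40,280],[322,77],[241,412],[228,117],[183,318],[187,107],[145,305]]),["fr","fl","rr","rl","ffr","ffl","fir","fil","rir","ril"]),
(S,s([[97,145],[286,165]]),["fl","fr"])]
def pts(p):
    gx,gy,th,E,hw,ff=p
    d={"fl":(-hw,0,.088),"fr":(hw,0,.088),"fil":(-hw,.036,.088),"fir":(hw,.036,.088),"ril":(-hw,.052,.088),"rir":(hw,.052,.088),"rl":(-hw,E,.088),"rr":(hw,E,.088),"ffl":(-.089,ff,.012),"ffr":(.089,ff,.012)}
    f=np.array([np.cos(th),np.sin(th)]); r=np.array([f[1],-f[0]])
    return {k:np.array([*(np.array([gx,gy])+a*r+b*f),z]) for k,(a,b,z) in d.items()}
def res(p,sel=(0,1,2)):
    q=pts(p); o=[]
    for i in sel:
        c,uv,n=obs[i]; o.append((proj(c,[q[k] for k in n])-uv).ravel()/(1 if i else 1.5))
    return np.concatenate(o)
for sel in ((0,),(1,),(0,1,2)):
    r=least_squares(res,[.553,.089,np.radians(78),.104,.051,0],args=(sel,),loss="soft_l1"); p=r.x
    print(sel,p[:2].round(4),np.degrees(p[2]).round(2),p[3:].round(4)); print(res(p,sel).reshape(-1,2).round(1).tolist())
E
```

```text
(0,) [0.554  0.0914] 77.73 [0.1042 0.0498 0.0019]
[[-0.3, 0.5], [0.8, -1.0], [0.0, 0.9], [-0.3, -0.1], [0.2, 0.1], [-0.4, -0.3]]
(1,) [0.5521 0.0878] 78.07 [0.1054 0.0495 0.0007]
[[0.4, 0.2], [-0.1, -0.0], [0.0, 0.0], [-0.1, 0.3], [-0.2, -0.3], [0.2, 0.3], [-0.6, -0.3], [-0.8, -0.8], [0.9, 0.2], [0.2, 0.2]]
(0, 1, 2) [0.553  0.0901] 77.44 [0.1053 0.0494 0.0007]
[[-0.9, 1.0], [0.2, -0.4], [-0.5, 1.5], [-0.3, 0.1], [-0.4, 0.2], [-1.4, 0.3], [-0.2, -0.0], [-1.0, -0.4], [-0.4, -0.6], [-0.9, -0.5], [-0.6, -0.6], [-0.8, -0.1], [-1.1, -0.7], [-1.7, -1.3], [0.4, -0.3], [-0.7, -0.4], [-1.2, -0.7], [-2.0, 1.0]]
```

The guide fit gives the mouth at (0.5535, 0.090) with heading 77.8°. The wrist view confirms the brick centre at (0.529, -0.047) with heading 102.4°, and the dark stripe on it is only the tool's shadow. I'll grasp 20 mm from the tail with the fingertips above rail height.

Request:
{"method": "arm_command", "body": {"deltas": [[9.4,[-0.2,2.65,-2.0],[0,0,0]],[9.4,[-0.2,2.7,-3.0],[0,0,0.002]],[9.4,[0,0,-3.5],[0,0,0]],[9.4,[0,0,-3.5],[0,0,0]],[9.4,[0,0,0],[0,0,0]]]}}

```text
time_s: 3.9
tool_pos: [0.534, -0.0767, 0.0821]
orientation: [-3.136, -0.002, 1.792]
contact_force: [-0.5, 0.8, -0.1]
opening: 1.002
```

Request:
{"method": "arm_command", "body": {"deltas": [[9.4,[0,0,-2.5],[0,0,0]],[9.4,[0,0,-2.0],[0,0,0]],[9.4,[0,0,-0.4],[0,0,0]],[9.4,[0,0,0],[0,0,0]]]}}

```text
time_s: 4.3
tool_pos: [0.5368, -0.0784, 0.0374]
orientation: [3.141, -0.0, 1.79]
contact_force: [0.5, 0.0, 0.8]
opening: 0.997
```

Request:
{"method": "arm_command", "body": {"deltas": [[5.0,[0,0,0],[0,0,0]],[4.5,[0,0,0],[0,0,0]],[4.5,[0,0,0],[0,0,0]],[4.5,[0,0,0],[0,0,0]],[4.5,[0,0,0],[0,0,0]]], "squeeze": 35}}

```text
time_s: 4.8
tool_pos: [0.5364, -0.0789, 0.0366]
orientation: [3.141, 0.0, 1.789]
contact_force: [-0.5, -0.1, 0.1]
opening: 0.612
```

```bash
python3 - <<'E'
from h import *
c=cal("wrist"); im=manip.read_camera("wrist"); cv2.imwrite("pics/w2.png",im); np.save("w2_cal.npy",c,allow_pickle=True)
o=manip.observe(); print(o["time_s"],o["tool_pos"],o["orientation"],o["opening"]*94,o["contact_force"],o["wrist_torque"])
E
```

```text
4.85 [ 0.53639279 -0.07892559  0.03653404] [-3.14155714e+00  3.09740446e-05  1.78886306e+00] 53.073220681617116 [-1.57348191 -0.44670335  1.2888233 ] [-0.33210459  0.8587199   0.05249085]
```

View pics/w2.png

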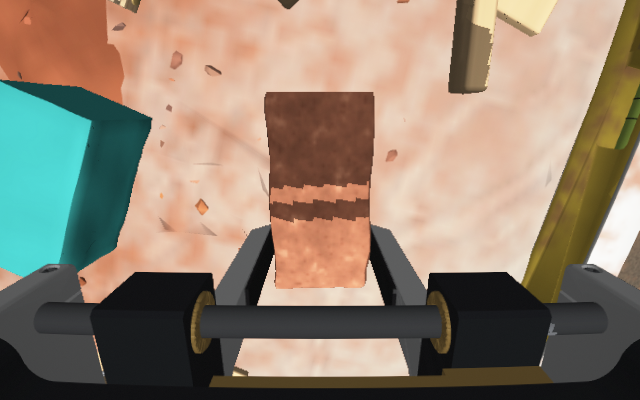

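```bash
python3 - <<'E'
from h import *
c=np.load("w2_cal.npy",allow_pickle=True).item()
B=back(c,[[265,93],[374,93],[366,287],[276,288]],.065)[:,:2]; print(B)
t=np.array([.5364,-.0789]); fr=(B[0]+B[1])/2; bk=(B[2]+B[3])/2
d=fr-bk; print("heading",np.degrees(np.arctan2(d[1],d[0])),np.linalg.norm(d)); u=d/np.linalg.norm(d); n=np.array([u[1],-u[0]])
print("tcp from tail",(t-bk)@u,"lat",(t-bk)@n)
E
```

```text
[[ 0.49390329 -0.00268386]
 [ 0.54258801  0.00808981]
 [ 0.56427584 -0.08927796]
 [ 0.51690282 -0.10040742]]
heading 102.90152750229424 0.10007195600429666
tcp from tail 0.016475598499048307 lat -0.0005239473929115326
```

The grip is firm at 53 mm, and the brick sits straight and centred between the pads. Next I drag and rotate it onto the lane's line in front of the rails.

Request:
{"method": "arm_command", "body": {"deltas": [[4.5,[-0.2,0.0,0],[0,0,-0.043]],[4.5,[-0.2,0.0,0],[0,0,-0.043]],[4.5,[-0.2,0.0,0],[0,0,-0.043]],[4.5,[-0.2,0.1,0],[0,0,-0.043]],[4.5,[-0.2,0.1,0],[0,0,-0.043]]]}}

```text
time_s: 5.35
tool_pos: [0.5264, -0.0773, 0.0365]
orientation: [3.141, 0.0, 1.572]
contact_force: [0.6, -2.6, 1.4]
opening: 0.562
```

Request:
{"method": "arm_command", "body": {"deltas": [[4.5,[-0.2,0.1,0],[0,0,-0.043]],[4.5,[-0.2,0.1,0],[0,0,-0.043]],[4.5,[-0.2,0.1,0],[0,0,-0.043]],[4.5,[-0.1,0.1,0],[0,0,-0.043]],[4.5,[-0.1,0.1,0],[0,0,-0.043]]]}}

```text
time_s: 5.85
tool_pos: [0.5183, -0.0722, 0.0365]
orientation: [3.142, 0.0, 1.357]
contact_force: [-0.9, -1.5, 1.9]
opening: 0.566
```

Request:
{"method": "arm_command", "body": {"deltas": [[4.5,[0,0,0],[0,0,0]],[4.5,[0,0,0],[0,0,0]]]}}

```text
time_s: 6.05
tool_pos: [0.5184, -0.0721, 0.0365]
orientation: [-3.142, 0.0, 1.36]
contact_force: [-2.2, -0.6, 4.9]
opening: 0.564
```

```bash
python3 - <<'E'
from h import *
c=cal("wrist"); im=manip.read_camera("wrist"); cv2.imwrite("pics/w3.png",im); np.save("w3_cal.npy",c,allow_pickle=True)
for n in ("top","side"): cv2.imwrite(f"pics/{n}3.png",manip.read_camera(n))
o=manip.observe(); print(o["time_s"],o["tool_pos"],o["orientation"],o["opening"]*94,o["contact_force"],o["wrist_torque"],o["joint_positions"])
a=cv2.imread("pics/side3.png"); cv2.imwrite("pics/side3c.png",cv2.resize(a[140:260,250:400],None,fx=5,fy=5))
E
```

```text
6.2 [ 0.51843536 -0.07207018  0.03653185] [-3.14158019e+00 -2.23864081e-05  1.35956036e+00] 52.99801589545054 [-1.89204728 -1.78701574  5.46055207] [-0.26466446  0.45170495 -0.16279621] [-0.35380806  0.53033309  0.53974197  2.00665804 -0.40960007  0.71127001
  0.22969093]
```

View pics/w3.png

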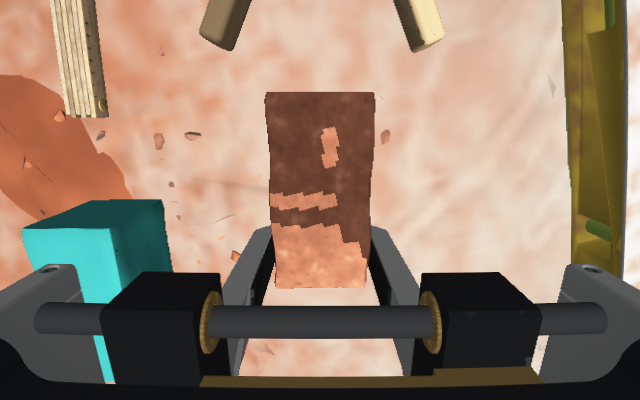

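View pics/side3c.png

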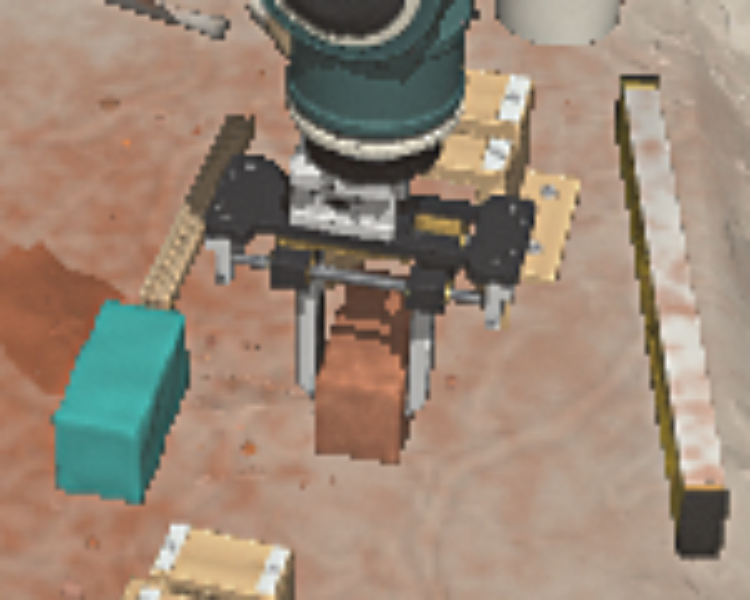

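```bash
python3 - <<'E'
from h import *
c=np.load("w3_cal.npy",allow_pickle=True).item(); im=cv2.imread("pics/w3.png")
m=np.array([.5535,.0898]); th=np.radians(77.8); f=np.array([np.cos(th),np.sin(th)]); r=np.array([f[1],-f[0]])
for a in (-.055,.055):
  for b in (-.05,): 
    for z in (0,.03): print(a,b,z,proj(c,[*(m+a*r+b*f),z]).round(1))
B=back(c,[[265,93],[374,93],[366,287],[276,288]],.065)[:,:2]
fr=(B[0]+B[1])/2; bk=(B[2]+B[3])/2; d=fr-bk; print("heading",np.degrees(np.arctan2(d[1],d[0])))
print("front in guide",(fr-m)@r,(fr-m)@f,"tail",(bk-m)@r,(bk-m)@f)
cv2.imwrite("pics/w3c.png",cv2.resize(im[0:110,180:460],None,fx=2.8,fy=2.8,interpolation=2))
E
```

```text
-0.055 -0.05 0 [[233.9  47. ]]
-0.055 -0.05 0.03 [[219.2  36.1]]
0.055 -0.05 0 [[406.6  47.3]]
0.055 -0.05 0.03 [[421.1  36.5]]
heading 78.32605332126593
front in guide -0.00019619300840765356 -0.08183423424498584 tail 0.000722186499543066 -0.18185791835701376
```

View pics/w3c.png

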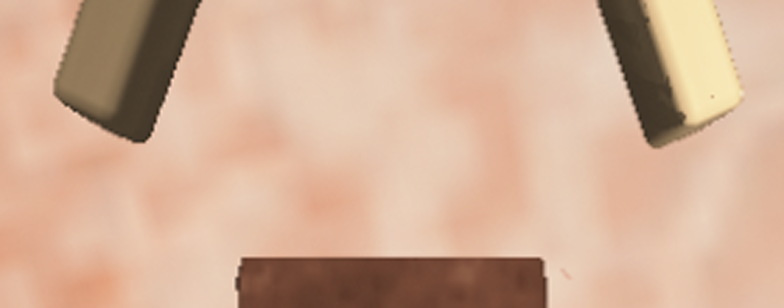

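The rail feet at (234,50) and (414,52) put the lane about 1.5–2 mm to the right of my estimate and about 0.5° further clockwise. I'll correct for that while sliding forward, then look again at the mouth.

Request:
{"method": "arm_command", "body": {"deltas": [[4.5,[0.06,0.0,0],[0,0,-0.012]],[4.5,[0.33,1.46,0],[0,0,0]],[4.5,[0.33,1.46,0],[0,0,0]],[4.5,[0.33,1.46,0],[0,0,0]],[4.5,[0.22,0.98,0],[0,0,0]]]}}

```text
time_s: 6.7
tool_pos: [0.5314, -0.0182, 0.0365]
orientation: [3.141, 0.001, 1.348]
contact_force: [-0.5, -5.7, 4.7]
opening: 0.567
```

Request:
{"method": "arm_command", "body": {"deltas": [[4.5,[0,0,0],[0,0,0]],[4.5,[0,0,0],[0,0,0]]]}}

```text
time_s: 6.9
tool_pos: [0.5315, -0.0174, 0.0365]
orientation: [3.141, -0.001, 1.348]
contact_force: [1.9, 3.2, -0.1]
opening: 0.571
```

```bash
python3 - <<'E'
from h import *
c=cal("wrist"); im=manip.read_camera("wrist"); cv2.imwrite("pics/w4.png",im); np.save("w4_cal.npy",c,allow_pickle=True)
o=manip.observe(); print(o["time_s"],o["tool_pos"],o["orientation"],o["opening"]*94,o["contact_force"],o["wrist_torque"])
cv2.imwrite("pics/w4c.png",cv2.resize(im[0:240,170:470],None,fx=2.5,fy=2.5,interpolation=2))
m=np.array([.5550,.0895]); th=np.radians(77.45); f=np.array([np.cos(th),np.sin(th)]); r=np.array([f[1],-f[0]])
for a,b,z in ((-.055,-.05,0),(.055,-.05,0),(-.033,0,0),(.033,0,0),(-.033,0,.03),(.033,0,.03),(-.051,0,.088),(.051,0,.088)): print(a,b,z,((proj(c,[*(m+a*r+b*f),z])-[170,0])*2.5).round(1))
E
```

```text
6.95 [ 0.53146146 -0.01769082  0.03655371] [ 3.14126705e+00 -8.08502672e-04  1.34795634e+00] 53.18971072663649 [1.6027562  2.6043922  0.63859849] [ 0.45797763 -0.13687359 -0.02606024]
-0.055 -0.05 0 [[169.9 341.1]]
0.055 -0.05 0 [[575.1 339.6]]
-0.033 0 0 [[242.7 143.4]]
0.033 0 0 [[500.4 142.4]]
-0.033 0 0.03 [[220.2 120.5]]
0.033 0 0.03 [[521.5 119.3]]
-0.051 0 0.088 [[24.7 47. ]]
0.051 0 0.088 [[712.2  44.1]]
```

View pics/w4c.png

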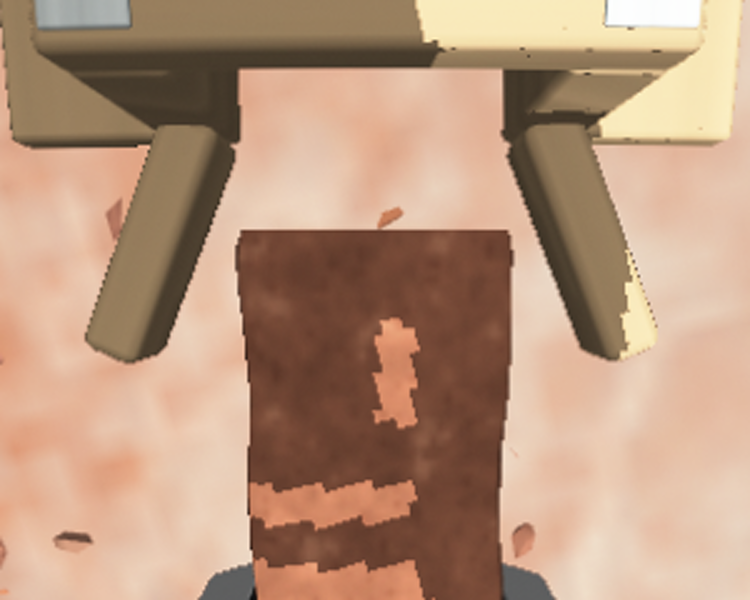

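The view down the lane is good. The brick's front is at crop px 238–511 (mid 374), against a lane middle of about 370, so it is within 1 mm. The headings also agree. I'll slide it in.

Request:
{"method": "arm_command", "body": {"deltas": [[4.5,[0.16,0.99,0],[0,0,0]],[4.5,[0.22,0.98,0],[0,0,0]],[4.5,[0.22,0.98,0],[0,0,0]],[4.5,[0.22,0.98,0],[0,0,0]],[4.5,[0.22,0.98,0],[0,0,0]]]}}

```text
time_s: 7.45
tool_pos: [0.5415, 0.0297, 0.0365]
orientation: [3.141, 0.001, 1.345]
contact_force: [-1.6, -6.5, 7.2]
opening: 0.565
```

```bash
python3 - <<'E'
from h import *
im=manip.read_camera("wrist"); cv2.imwrite("pics/w5.png",im)
o=manip.observe(); print(o["time_s"],o["tool_pos"],o["orientation"],o["opening"]*94,o["contact_force"],o["wrist_torque"])
E
```

```text
7.5 [0.54188138 0.03145554 0.03655128] [3.14130789e+00 7.64924790e-04 1.34704668e+00] 53.214277712387535 [-0.21438358 -4.54401499  7.67076821] [-1.26660647  0.35366094 -0.03025826]
```

View pics/w5.png

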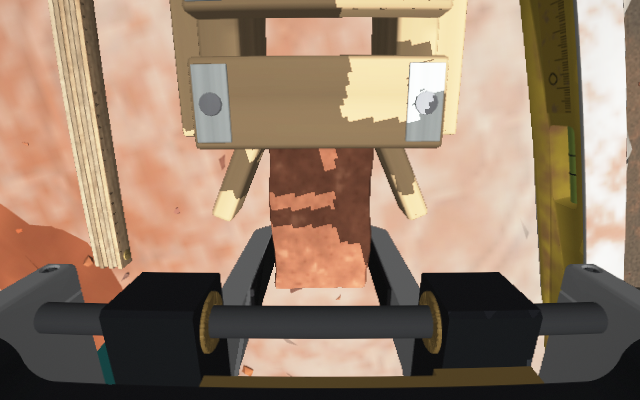

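The front of the brick is well under the front bridge board and centred, with only friction forces showing. I'll slide another 40 mm and stop with the fingers short of the board.

Request:
{"method": "arm_command", "body": {"deltas": [[4.5,[0.22,0.98,0],[0,0,0]],[4.5,[0.22,0.98,0],[0,0,0]],[4.5,[0.22,0.98,0],[0,0,0]],[4.5,[0.22,0.98,0],[0,0,0]],[4.5,[0,0,0],[0,0,0]]]}}

```text
time_s: 8.0
tool_pos: [0.5507, 0.0706, 0.0365]
orientation: [3.141, 0.0, 1.347]
contact_force: [2.7, 3.2, 3.6]
opening: 0.568
```

```bash
python3 - <<'E'
from h import *
c=cal("wrist"); im=manip.read_camera("wrist"); cv2.imwrite("pics/w6.png",im); np.save("w6_cal.npy",c,allow_pickle=True)
im=manip.read_camera("side"); cv2.imwrite("pics/side6.png",cv2.resize(im[140:260,250:400],None,fx=5,fy=5))
o=manip.observe(); print(o["time_s"],o["tool_pos"],o["orientation"],o["opening"]*94,o["contact_force"],o["wrist_torque"])
E
```

```text
8.1 [0.55068392 0.07056719 0.03657223] [ 3.14103683e+00 -5.16221194e-04  1.34713294e+00] 53.44707763247829 [2.63076167 4.53927486 2.37569338] [ 0.95430194 -0.45105125 -0.06613188]
```

View pics/w6.png

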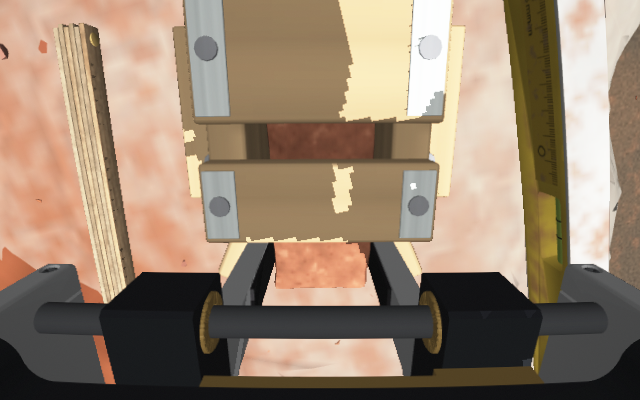

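View pics/side6.png

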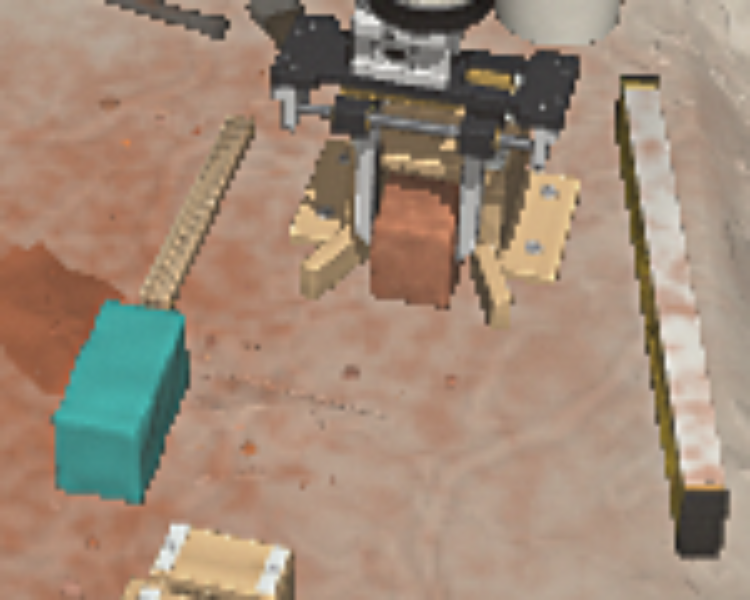

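The brick is centred between the cheeks, as seen through the saw slot at rows 125–160 (walls at 268 and 375, even on both sides). I'll open, back off, shut the fingers and push the tail home.

Request:
{"method": "arm_command", "body": {"deltas": [[7.2,[0,0,0],[0,0,0]],[7.2,[0,0,0],[0,0,0]],[7.2,[0,0,0],[0,0,0]],[7.2,[-0.22,-0.98,0],[0,0,0]],[7.2,[-0.22,-0.98,0],[0,0,0]]]}}

```text
time_s: 8.6
tool_pos: [0.5455, 0.0493, 0.0363]
orientation: [-3.141, 0.0, 1.347]
contact_force: [0.1, -1.0, -0.0]
opening: 0.77
```

Request:
{"method": "arm_command", "body": {"deltas": [[7.2,[-0.44,-1.96,0],[0,0,0]],[7.2,[-0.33,-1.5,0],[0,0,0]],[0,[0,0,-0.6],[0,0,0]],[0,[0,0,-0.6],[0,0,0]],[0,[0,0,0],[0,0,0]]]}}

```text
time_s: 9.1
tool_pos: [0.5378, 0.0164, 0.0234]
orientation: [-3.14, 0.0, 1.347]
contact_force: [-0.2, -0.1, 0.1]
opening: 0.545
```

Request:
{"method": "arm_command", "body": {"deltas": [[0,[0,0,0],[0,0,0]],[0,[0,0,0],[0,0,0]],[0,[0,0,0],[0,0,0]],[0,[0,0,0],[0,0,0]]]}}

```text
time_s: 9.5
tool_pos: [0.5383, 0.016, 0.0245]
orientation: [3.141, -0.0, 1.347]
contact_force: [0.6, -0.5, 0.3]
opening: 0.206
```

```bash
python3 - <<'E'
from h import *
c=cal("wrist"); im=manip.read_camera("wrist"); cv2.imwrite("pics/w7.png",im); np.save("w7_cal.npy",c,allow_pickle=True)
o=manip.observe(); print(o["time_s"],o["tool_pos"],o["orientation"],o["opening"]*94,o["contact_force"],o["wrist_torque"])
E
```

```text
9.55 [0.53828372 0.01588532 0.02453512] [ 3.14143383e+00 -6.68827431e-05  1.34697988e+00] 15.586082933991252 [ 0.86284609 -0.17365866 -0.317849  ] [-0.09607674  0.08878234 -0.00414809]
```

View pics/w7.png

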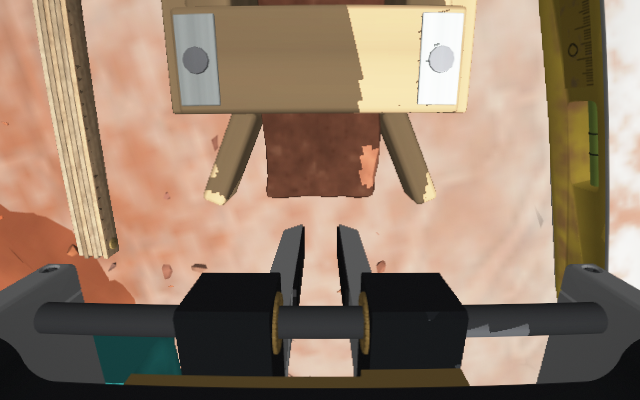

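Request:
{"method": "arm_command", "body": {"deltas": [[2.6,[0.22,0.98,0],[0,0,0]],[2.6,[0.22,0.98,0],[0,0,0]],[2.6,[0.11,0.49,0],[0,0,0]],[2.6,[0.09,0.39,0],[0,0,0]],[2.6,[0.09,0.39,0],[0,0,0]]]}}

```text
time_s: 10.05
tool_pos: [0.5454, 0.048, 0.0244]
orientation: [-3.141, 0.001, 1.347]
contact_force: [-0.9, -4.1, 0.3]
opening: 0.275
```

Request:
{"method": "arm_command", "body": {"deltas": [[2.6,[0.07,0.29,0],[0,0,0]],[2.6,[0.07,0.29,0],[0,0,0]],[2.6,[0.07,0.29,0],[0,0,0]]]}}

```text
time_s: 10.35
tool_pos: [0.5476, 0.0568, 0.0244]
orientation: [-3.141, 0.0, 1.347]
contact_force: [-1.0, -2.6, 0.4]
opening: 0.277
```

Request:
{"method": "arm_command", "body": {"deltas": [[2.6,[0.04,0.2,0],[0,0,0]],[2.6,[0.04,0.2,0],[0,0,0]],[2.6,[0.04,0.2,0],[0,0,0]]]}}

```text
time_s: 10.65
tool_pos: [0.5488, 0.0629, 0.0244]
orientation: [-3.141, 0.0, 1.347]
contact_force: [-0.1, -3.0, 0.2]
opening: 0.277
```

Request:
{"method": "arm_command", "body": {"deltas": [[2.6,[0.02,0.1,0],[0,0,0]],[2.6,[0.02,0.1,0],[0,0,0]]]}}

```text
time_s: 10.85
tool_pos: [0.5491, 0.0636, 0.0244]
orientation: [3.142, 0.001, 1.346]
contact_force: [-2.5, -14.0, 3.5]
opening: 0.277
```

Force rose to 14 N and motion stalled, which is where the end stop should be. I'll press a little more to seat it, then look.

Request:
{"method": "arm_command", "body": {"deltas": [[2.6,[0.02,0.1,0],[0,0,0]],[2.6,[0,0,0],[0,0,0]]]}}

```text
time_s: 11.05
tool_pos: [0.549, 0.0636, 0.0244]
orientation: [-3.141, 0.002, 1.345]
contact_force: [-3.7, -14.3, 3.2]
opening: 0.278
```

```bash
python3 - <<'E'
from h import *
c=cal("wrist"); im=manip.read_camera("wrist"); cv2.imwrite("pics/w8.png",im); np.save("w8_cal.npy",c,allow_pickle=True)
o=manip.observe(); print(o["time_s"],o["tool_pos"],o["orientation"],o["opening"]*94,o["contact_force"],o["wrist_torque"])
cv2.imwrite("pics/w8c.png",cv2.resize(im[60:280,170:470],None,fx=2.6,fy=2.6,interpolation=2))
E
```

```text
11.1 [0.54902965 0.06358121 0.02440889] [-3.14145539e+00  2.27907584e-03  1.34523307e+00] 26.08786658676149 [ -3.86476209 -14.63579557   3.74151294] [-3.1644549   0.79100383  0.2812647 ]
```

View pics/w8c.png

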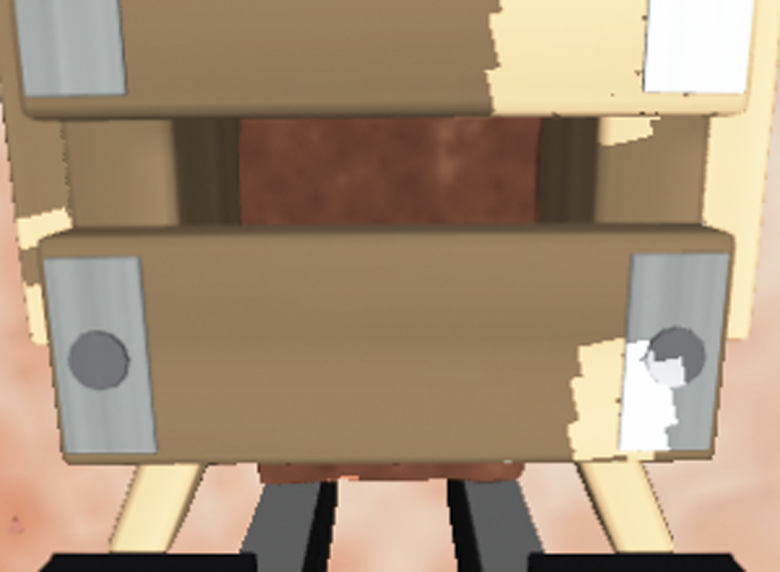

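Request:
{"method": "arm_command", "body": {"deltas": [[2.6,[0.04,0.2,0],[0,0,0]],[2.6,[0.02,0.1,0],[0,0,0]]]}}

```text
time_s: 11.3
tool_pos: [0.5491, 0.0636, 0.0244]
orientation: [-3.141, 0.005, 1.343]
contact_force: [-7.9, -34.0, 10.3]
opening: 0.274
```

At 34 N it did not move at all, so the brick is seated on the rigid stop. I'll back away and check.

Request:
{"method": "arm_command", "body": {"deltas": [[2.6,[-0.11,-0.49,0],[0,0,0]],[2.6,[-0.22,-0.98,0],[0,0,0]],[2.6,[-0.44,-1.96,0],[0,0,0]],[2.6,[-0.44,-1.96,0],[0,0,0]],[2.6,[0,0,3.0],[0,0,0]]]}}

```text
time_s: 11.8
tool_pos: [0.5355, 0.0122, 0.0525]
orientation: [-3.137, 0.002, 1.344]
contact_force: [0.7, 0.7, 1.0]
opening: 0.278
```

Request:
{"method": "arm_command", "body": {"deltas": [[2.6,[0,0,4.0],[0,0,0]],[2.6,[0,0,4.0],[0,0,0]],[2.6,[0,0,4.0],[0,0,0]],[2.6,[0,0,0],[0,0,0]]]}}

```text
time_s: 12.2
tool_pos: [0.5401, 0.015, 0.1791]
orientation: [3.136, -0.004, 1.347]
contact_force: [-0.0, -0.1, -0.8]
opening: 0.273
```

```bash
python3 - <<'E'
from h import *
c=cal("wrist"); im=manip.read_camera("wrist"); cv2.imwrite("pics/w9.png",im); np.save("w9_cal.npy",c,allow_pickle=True)
s=manip.read_camera("side"); cv2.imwrite("pics/side9.png",s); cv2.imwrite("pics/side9c.png",cv2.resize(s[146:216,300:380],None,fx=8,fy=8,interpolation=2))
o=manip.observe(); print(o["time_s"],o["tool_pos"],o["orientation"],o["contact_force"])
cv2.imwrite("pics/w9c.png",cv2.resize(im[0:200,170:470],None,fx=2.6,fy=2.6,interpolation=2))
E
```

```text
12.3 [0.53812595 0.01528473 0.1750139 ] [ 3.14042646e+00 -1.56476706e-03  1.34755171e+00] [-1.18114316  0.17644946  0.35577755]
```

View pics/w9c.png

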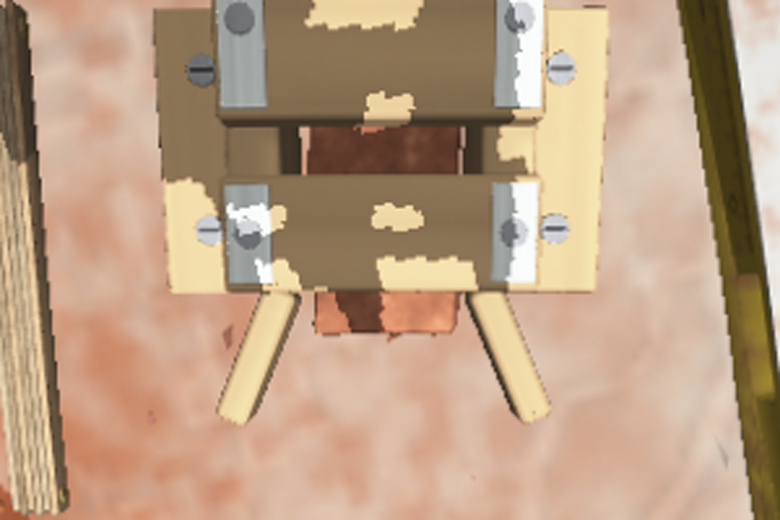

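View pics/side9c.png

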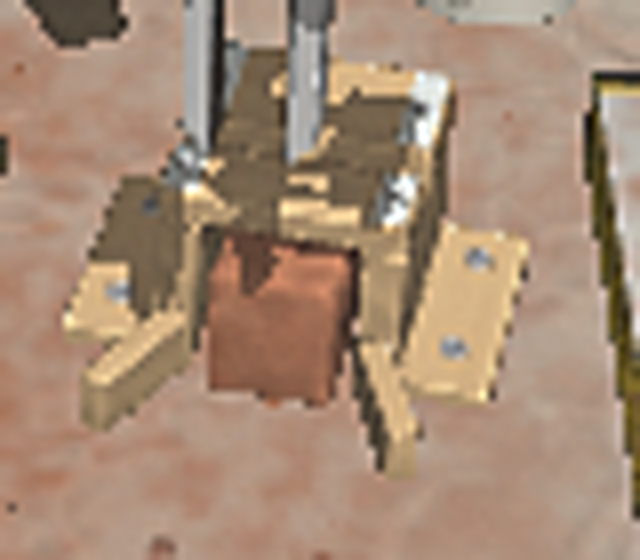

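```bash
python3 - <<'E'
from h import *
c=np.load("w9_cal.npy",allow_pickle=True).item()
cv=lambda L: np.array(L,float)/2.6+[170,0]-.3
m=np.array([.5550,.0895]); th=np.radians(77.45); f=np.array([np.cos(th),np.sin(th)]); r=np.array([f[1],-f[0]])
for n,L,z in(("board front",[[228,291],[538,291]],.088),("foot front",[[172,292],[597,291]],.012),("tail top",[[316,333],[455,331]],.065),("slot brick at y44",[[303,150],[463,150]],.065),("cheek inner top? ",[[281,150],[483,150]],.074)):
    B=back(c,cv(L),z)[:,:2]-m; print(n,[( round(1e3*float(b@r),1),round(1e3*float(b@f),1)) for b in B])
im=cv2.imread("pics/w9.png"); cv2.imwrite("pics/w9d.png",cv2.resize(im[40:140,265:375],None,fx=7,fy=6,interpolation=2))
E
```

```text
board front [(-49.6, 0.1), (50.0, -0.4)]
foot front [(-87.2, 0.3), (88.2, -0.2)]
tail top [(-23.7, -14.4), (25.3, -14.0)]
slot brick at y44 [(-26.5, 46.0), (27.2, 45.8)]
cheek inner top?  [(-32.7, 44.7), (33.0, 44.4)]
```

View pics/w9d.png

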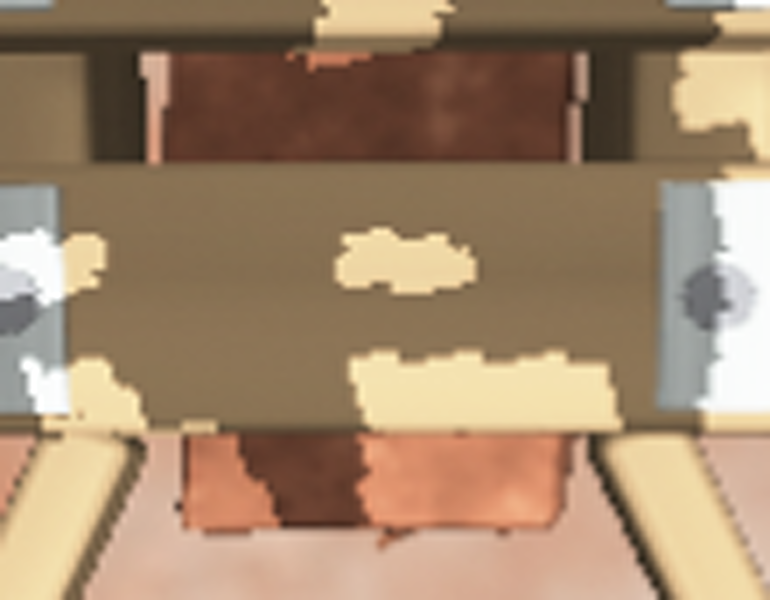

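The brick is centred to within 1 mm, square to under 1° (the pixel limit), and its tail stands about 14–17 mm out of the mouth. I'll retreat further and check the bystanders.

Request:
{"method": "arm_command", "body": {"deltas": [[2.6,[-1.0,-3.0,1.5],[0,0,0]],[2.6,[-1.0,-3.0,1.5],[0,0,0]],[2.6,[-1.0,-3.0,1.5],[0,0,0]],[2.6,[0,0,0],[0,0,0]],[2.6,[0,0,0],[0,0,0]]]}}

```text
time_s: 12.8
tool_pos: [0.5075, -0.0751, 0.2186]
orientation: [-3.141, -0.0, 1.346]
contact_force: [-0.0, 0.9, 0.6]
opening: 0.279
```

```bash
python3 - <<'E'
from h import *
for n in ("top","side"):
    im=manip.read_camera(n); cv2.imwrite(f"pics/{n}10.png",im)
a=cv2.imread("pics/top0.png");b=cv2.imread("pics/top10.png"); cv2.imwrite("pics/top10c.png",cv2.resize(b[100:280,150:500],None,fx=2.28,fy=2.28,interpolation=3))
a=cv2.imread("pics/side0.png");b=cv2.imread("pics/side10.png"); cv2.imwrite("pics/side10c.png",np.hstack([cv2.resize(x[110:350,210:400],None,fx=2.1,fy=2.1) for x in (a,b)]))
o=manip.observe(); print(o["time_s"],o["tool_pos"],o["contact_force"],o["dq"].round(3))
E
```

```text
12.9 [ 0.50772016 -0.07406069  0.21836162] [ 0.37366087 -0.92122832 -0.59197434] [-0.008  0.002  0.    -0.002  0.002  0.003 -0.   ]
```

View pics/top10c.png

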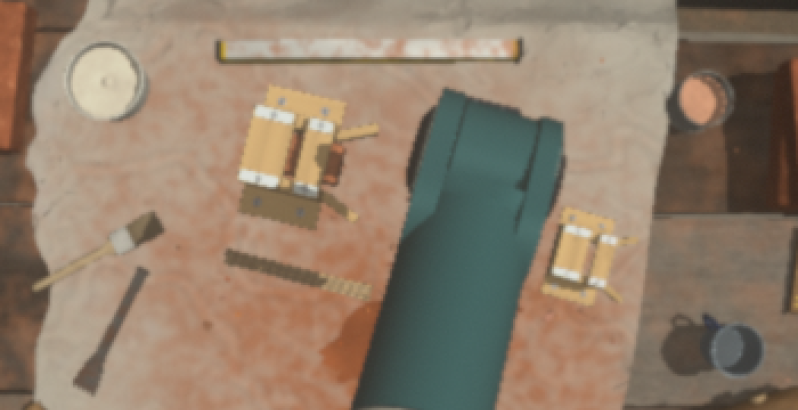

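View pics/side10c.png

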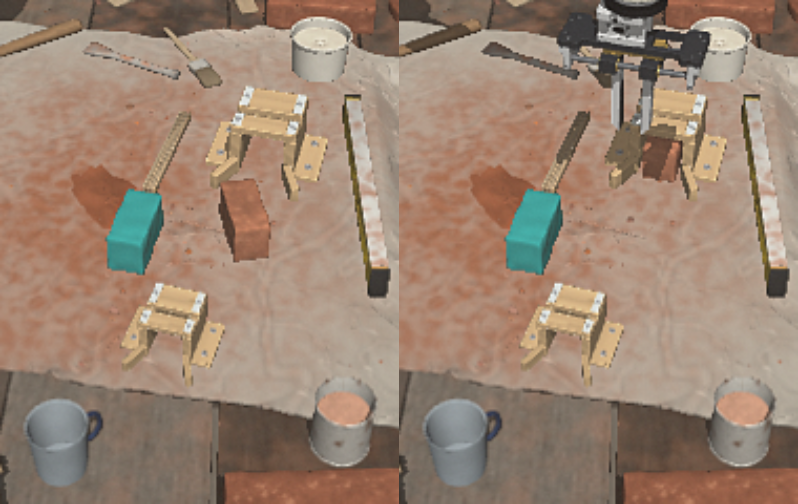

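The brick is in the large guide, and nothing else has moved compared with the first pictures. The arm is clear, so I'm handing in.

```bash
python3 -c "
from plant import manip
print(manip.hand_in())"
```

```text
the job is handed in; nothing more can be done
None
```

The brick is loaded in the 178 mm-wide plywood guide, and I handed the job in at about 13 s with the arm backed well clear.

- **What I did:** I gripped the red brick near its tail and turned it about 25° onto the lane's line. I slid it between the rails and under both bridge boards, let go, then pushed it home with the fingertips. It stopped dead: pushing up to about 34–36 N at the wrist gave no further movement.
- **Position:** the last wrist picture puts the brick within about 1 mm of the lane's middle and within about 1° of square, which is as fine as the pixels allow.
- **Bystanders:** the last top and side pictures show the rule, tin, tub, cup, brush and turquoise block where they were. The arm hid the block from the top camera and part of the brush from the side camera, but each shows in the other view.
- **Disagreement:** the tail's visible top edge measured about 14 mm out of the mouth, against the nominal 17 mm. The finger position gave about 18 mm. I put the low reading down to the brick's rough, rounded edge, because the same edge also measured 5–7 mm short earlier. I could not see the contact with the end stop directly, since the rear board covers it.

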